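Dispense a sleeve with the plunger, gauge it, sort and tally it

ROBOT

A 6-joint arm with a two-finger parallel gripper is mounted at the origin on the work surface. World frame = base frame: x ahead of the robot, y to its left, z up, the work surface at z = 0. Lengths are in mm, angles in rad, forces in N, time in s.
With the tool pointing down it reaches from about 350 to 975 mm from the base axis. Payload 7.1 kg.
Tool frame: the origin (TCP) lies midway between the tips of the shut fingers; the grasp point (between the pads) lies 19 mm behind it; z points along the fingers, y is the line along which they close (so a half turn about z gives the same grasp; the last joint's range is limited). The gripper opens to 88 mm and grips with 3 to 60 N. Pads are 20 mm wide; open, the fingers measure 115 mm over their backs; the gripper's body (75 mm by 178 mm) begins 61 mm behind the grasp point.
Start: joints at [-1.368, 0.423, 1.63, -0, 1.089, -0.019], TCP at [137.511, -609.668, 222.675] pointing down, gripper open.
Joint ranges: [-3, 3], [-0.9, 2.11], [0.09, 2.58], [-1.31, 4.45], [0.11, 2.69], [-2.54, 2.54]. Speed limits (rad/s): [2.39, 2.39, 3.01, 3.14, 3.14, 3.14].

INTERFACE

Orientations are given as a rotation vector (axis times angle).
In Python, from workcell import get_obs, get_image, camera_params, close_job gives the robot as it stands.
- The arm moves only by the shell command python3 -m creep 'ROWS' [OPENING]. ROWS is a JSON object of lists of equal length, an entry for each row: "delta_pos": the shift along the tool's x, y, z in m, a list of three; "twist": the turn, a rotation vector about the tool's x, y, z in degrees, a list of three. A call has 1 to 20 rows; each row shifts and turns the commanded pose from where the row before left it, along the tool's axes as they then stand; what a row does not reach is not made up. A row lasts 1/12 s, in which the tool goes at most 41.7 mm and 7.16 degrees, less where a joint would pass 70% of its speed; a pose out of reach is approached as far as the arm can. A call with a gripper value outside its range is refused whole. OPENING is the opening, from 0 (shut) to 1 (fully open), set as the call begins (- or left out, the last holds). The fingers move at their own pace and stop on an object; the grip force is fixed at half the most. Time passes only in rows, so rows that do not move let the fingers close. It gives the time, the measured TCP pose, the force, the opening and the grip force at its end, in the units of the state.
- get_obs(): the state, without advancing time (a new reading comes with each control period).
- get_image(name): name is "scene" or "top" or "wrist"; returns (picture, depth): 400x640x3 uint8, red, green, blue; 400x640 float32, mm along the optical axis (not along the pixel's ray), 0 where there is no reading.
- camera_params(name): a dict with "camera_matrix" (3x3 intrinsics, pixels), "extrinsics" (4x4, takes a point from camera to world coordinates). Camera axes: x right, y down, z forward; pixel columns grow to the right and rows downward; lengths in mm; the calibration is good to about 2 mm. A picture is of the moment at which its call begins: read the wrist's pose just before it. camera_params takes no time and is no camera call; for the wrist camera it gives the pose at the moment of the call.
- close_job(): hands the job in; it is judged then, once.
The state is a dict: "t": time; "qpos": joint angles; "qvel": joint speeds; "joint_torque": joint torques, N m; "ee_pos": TCP position; "orientation": TCP orientation; "ft_force": force on the tool from outside, world axes, zero at the start; "moment": the same for the moment, N m; "width": finger opening in mm; "grasp_force": force on a finger pad.
Only numpy, scipy, OpenCV 4.12 (cv2) and the standard library are available. Lean on these libraries where they do the work, as an engineer would, in place of code of your own. Each camera call takes 0.05 s, during which the arm holds its last target. There are 200 camera calls.

TASK

Press the blue plunger of the sleeve dispenser right down to its stop so that it pushes a sleeve out, and slide that sleeve down over the stepped gauge pin as far as it will go. If it goes all the way down to the gauge's base, stand it upright inside the green tray; if it stops on the step, stand it upright inside the red tray; let go of it, then press the plunger of that tray's tally counter right down to its stop and let it rise. Do not press the black plunger or the other tray's tally, do not press a tally before its sleeve stands in the tray, and leave everything else on the bench where it is.

Things in the scene. Friction and masses are not known exactly. Their poses are not given: they have to be found in the camera images.
- dispenser_blue: fixed white dispenser with the blue head; 190 x 70 mm; origin on the bench, +x to its back. A sleeve stands at the origin on the 6 mm floor, under a 45 mm high hood (x -20 to 100). In front (x -90 to -20) is an open apron, its floor 6 mm above the bench, with 4 mm high lips (36 mm between the side lips)
- blue_plunger (a joint): vertical spring plunger of the blue dispenser: 0 up, 0.022 m fully down at its stop (about 3 N to start, 10 N at the stop); each mm pushes the sleeve 2.5 mm forwards (-x of the dispenser); springs back up
- blue_head (a point): centre of the flat top of the blue plunger head, a blue disc 40 mm across and 10 mm thick on a 12 mm stem; 94 mm above the bench when up
- dispenser_black: fixed white dispenser with the black head; leave this one alone; 190 x 70 mm; origin on the bench, +x to its back. A sleeve stands at the origin on the 6 mm floor, under a 45 mm high hood (x -20 to 100). In front (x -90 to -20) is an open apron, its floor 6 mm above the bench, with 4 mm high lips (36 mm between the side lips)
- black_plunger (a joint): vertical spring plunger of the black dispenser: 0 up, 0.022 m fully down at its stop (about 3 N to start, 10 N at the stop); each mm pushes the sleeve 2.5 mm forwards (-x of the dispenser); springs back up
- black_head (a point): centre of the flat top of the black plunger head, a black disc 40 mm across and 10 mm thick on a 12 mm stem; 94 mm above the bench when up
- blue_exit (a point): the spot on the apron floor, 55 mm in front of the blue dispenser's origin and 6 mm above the bench, where the sleeve stands once the plunger has been fully pressed (a few mm further if pressed fast)
- sleeve_a: brass sleeve standing upright, 30 mm outside diameter, 30 mm tall, bore right through (13 or 19 mm: the two sleeves differ only in the bore); origin at the centre of its underside, z along its bore. One sleeve stands inside each dispenser; which is where changes from start to start
- sleeve_b: brass sleeve standing upright, 30 mm outside diameter, 30 mm tall, bore right through (13 or 19 mm: the two sleeves differ only in the bore); origin at the centre of its underside, z along its bore. One sleeve stands inside each dispenser; which is where changes from start to start
- gauge: fixed steel fit gauge; origin on the bench under its centre. Base 80 x 80 mm, 12 mm thick, with an upright stepped pin at its centre: 15 mm diameter from 12 to 32 mm above the bench, then a flat step, then 10 mm diameter up to 56 mm. The 19 mm bore goes down to the base (underside at 12 mm), the 13 mm bore stops on the step (underside at 32 mm)
- tray_green: fixed green square tray for sleeves that fit, 100 x 100 mm, walls 4 mm thick and 12 mm high, floor about 4 mm thick; origin on the bench under the tray's centre. Behind it (+x, 52 to 108 mm from the origin) stands its grey tally counter, 45 mm high
- green_tally (a joint): spring plunger of the green tray's tally counter: 0 up, 0.012 m fully down at its stop (2 N to start, 6 N at the stop); springs back up
- green_tally_top (a point): centre of the flat top of that plunger's head, a green disc 34 mm across, 10 mm thick, 80 mm behind the green tray's origin; 70 mm above the bench when up
- tray_red: fixed red square tray for sleeves that do not fit, 100 x 100 mm, walls 4 mm thick and 12 mm high, floor about 4 mm thick; origin on the bench under the tray's centre. Behind it (+x, 52 to 108 mm from the origin) stands its grey tally counter, 45 mm high
- red_tally (a joint): spring plunger of the red tray's tally counter: 0 up, 0.012 m fully down at its stop (2 N to start, 6 N at the stop); springs back up
- red_tally_top (a point): centre of the flat top of that plunger's head, a red disc 34 mm across, 10 mm thick, 80 mm behind the red tray's origin; 70 mm above the bench when up
- amber_jar: amber glass jar with a white cap, 48 mm across, 65 mm tall; origin at its underside; bystander
- tape_roll: yellow ring-shaped roll lying flat, 70 mm across, 20 mm high; origin at its underside; bystander
- screwdriver: screwdriver lying flat, 160 mm long; bystander
- cup: white cup, 60 mm across, 60 mm tall; origin at its underside; bystander
- spanner: steel spanner lying flat, 150 mm long; bystander
- white_bottle: white bottle with a blue cap, 56 mm across, 100 mm tall; origin at its underside; bystander
- tin: low aluminium tin, 60 mm across, 45 mm tall; origin at its underside; bystander
Mind the look-alikes: they are no part of the job. There is more than one size of the tray_red; the job needs the smaller.

How it is judged (in metres and radians):
On the way, in this order (a step that is already met when the one before it is completed fails the run):
1. the blue plunger is pressed down to its stop (over 19 of 22 mm) (value of joint blue_plunger above 0.019 m), for 0.1 s.
2. the sleeve is down the gauge pin as far as it goes (19 mm bore: on the base; 13 mm bore: on the step), upright (((horizontal distance between sleeve_a and gauge below 0.004 m and z of sleeve_a in the frame of gauge between 0.009 and 0.015 m and angle between sleeve_a's own z axis and vertical below 0.12 rad) or (horizontal distance between sleeve_b and gauge below 0.004 m and z of sleeve_b in the frame of gauge between 0.029 and 0.0355 m and angle between sleeve_b's own z axis and vertical below 0.12 rad))), for 0.2 s.
3. the sleeve stands released in its tray: the 19 mm bore in the green, the 13 mm bore in the red (((x of sleeve_a in the frame of tray_green between -0.033 and 0.033 m and y of sleeve_a in the frame of tray_green between -0.033 and 0.033 m and z of sleeve_a in the frame of tray_green below 0.009 m and angle between sleeve_a's own z axis and vertical below 0.15 rad and contact force between sleeve_a and the fingers below 0.1 N and linear speed of sleeve_a below 0.02 m/s) or (x of sleeve_b in the frame of tray_red between -0.033 and 0.033 m and y of sleeve_b in the frame of tray_red between -0.033 and 0.033 m and z of sleeve_b in the frame of tray_red below 0.009 m and angle between sleeve_b's own z axis and vertical below 0.15 rad and contact force between sleeve_b and the fingers below 0.1 N and linear speed of sleeve_b below 0.02 m/s))), for 0.2 s.
4. that tray's tally plunger is pressed to its stop (over 9.5 of 12 mm) (((x of sleeve_a in the frame of tray_green between -0.033 and 0.033 m and y of sleeve_a in the frame of tray_green between -0.033 and 0.033 m and z of sleeve_a in the frame of tray_green below 0.009 m and angle between sleeve_a's own z axis and vertical below 0.15 rad and value of joint green_tally above 0.0095 m) or (x of sleeve_b in the frame of tray_red between -0.033 and 0.033 m and y of sleeve_b in the frame of tray_red between -0.033 and 0.033 m and z of sleeve_b in the frame of tray_red below 0.009 m and angle between sleeve_b's own z axis and vertical below 0.15 rad and value of joint red_tally above 0.0095 m))), for 0.1 s.
At the end, for the whole second after the job is handed in: The dispensed sleeve stands upright (within 0.15 rad), at rest on the tray floor inside the green tray if its bore is 19 mm, inside the red tray if it is 13 mm (centre within 33 mm of the tray's centre along both sides); the blue plunger and both tally plungers are up again (within 3 mm) (((x of sleeve_a in the frame of tray_green between -0.033 and 0.033 m and y of sleeve_a in the frame of tray_green between -0.033 and 0.033 m and z of sleeve_a in the frame of tray_green below 0.009 m and angle between sleeve_a's own z axis and vertical below 0.15 rad and linear speed of sleeve_a below 0.02 m/s) or (x of sleeve_b in the frame of tray_red between -0.033 and 0.033 m and y of sleeve_b in the frame of tray_red between -0.033 and 0.033 m and z of sleeve_b in the frame of tray_red below 0.009 m and angle between sleeve_b's own z axis and vertical below 0.15 rad and linear speed of sleeve_b below 0.02 m/s)) and value of joint each of blue_plunger, green_tally, red_tally below 0.003 m); the robot touches nothing.
It fails at once if the black plunger is pressed (over 5 mm) (value of joint black_plunger above 0.005 m).
It fails at once if a tally is pressed (over 4 mm) without its right sleeve in its tray ((value of joint green_tally above 0.004 m and not (x of sleeve_a in the frame of tray_green between -0.033 and 0.033 m and y of sleeve_a in the frame of tray_green between -0.033 and 0.033 m and z of sleeve_a in the frame of tray_green below 0.009 m and angle between sleeve_a's own z axis and vertical below 0.15 rad)) or (value of joint red_tally above 0.004 m and not (x of sleeve_b in the frame of tray_red between -0.033 and 0.033 m and y of sleeve_b in the frame of tray_red between -0.033 and 0.033 m and z of sleeve_b in the frame of tray_red below 0.009 m and angle between sleeve_b's own z axis and vertical below 0.15 rad))).
It fails at once if a bystander is moved by more than 30 mm (distance of any of amber_jar, tape_roll, screwdriver, cup, spanner, white_bottle, tin from where it was at the start of the episode above 0.03 m).
It also fails if it takes over 61 s, if anything falls off the work surface, if the arm or the gripper's body presses on something with over 40 N, if the wrist force passes 120 N, or if a joint passes its speed limit or range.

## Working session

There is one attempt and no reset: what is moved stays moved. The work goes in short steps, Python scripts to look and compute and a shell command to move; the robot and the scene stay as the last step left them, time stands still between calls to the robot, and variables do not carry over. Pictures are saved under pics/ and viewed, at most 13 in all, crops included, and the job is handed in when it is done.

```bash
ls; mkdir -p pics
python3 - <<'E'
from workcell import *
import cv2, numpy as np
for n in ("top","scene"):
    p,d=get_image(n); np.savez(f"pics/{n}.npz",p=p,d=d); cv2.imwrite(f"pics/{n}0.png",p[:,:,::-1])
    c=camera_params(n); print(n,np.array(c["camera_matrix"]).round(1).tolist(),np.array(c["extrinsics"]).round(3).tolist())
o=get_obs();print(o)
E
```

```text
pics
top [[502.2, 0.0, 320.4], [0.0, 502.2, 204.4], [0.0, 0.0, 1.0]] [[0.008, -0.987, 0.163, 284.599], [-1.0, -0.009, -0.002, -3.208], [0.004, -0.163, -0.987, 1399.387], [0.0, 0.0, 0.0, 1.0]]
scene [[371.8, 0.0, 318.9], [0.0, 371.8, 193.2], [0.0, 0.0, 1.0]] [[-0.54, 0.51, -0.669, 1324.849], [0.841, 0.338, -0.422, 492.89], [0.011, -0.791, -0.612, 789.052], [0.0, 0.0, 0.0, 1.0]]
{'t': 0.1, 'qpos': array([-1.36797328e+00,  4.23788901e-01,  1.63060047e+00, -2.43126190e-05,
        1.08860652e+00, -1.90256340e-02]), 'qvel': array([ 0.00038054, -0.0010798 , -0.00144468,  0.00095268, -0.00064179,
        0.00195281]), 'joint_torque': array([-6.27737918e-04, -5.45615458e+01, -2.74323767e+01,  6.44977251e-02,
        1.88694312e-02, -2.60114933e-05]), 'ee_pos': array([ 137.42246734, -609.189263  ,  221.96929865]), 'orientation': array([-3.12089632e+00, -3.47628059e-01,  2.35854358e-04]), 'ft_force': array([-0.08466475,  0.00828793,  0.12192787]), 'moment': array([ 0.04216004, -0.02525013, -0.01122966]), 'grasp_force': 0.0, 'width': 87.92841561006543}
```

View pics/top0.png

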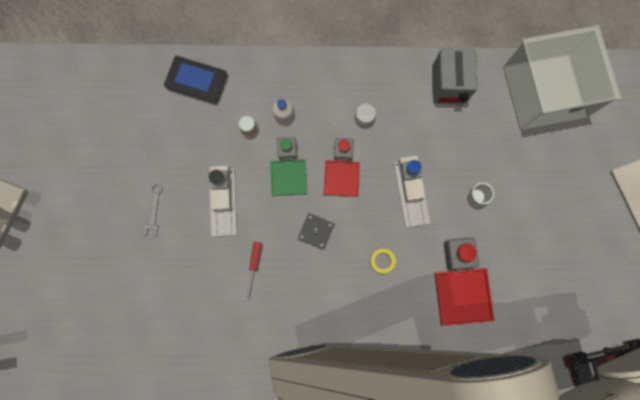

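View pics/scene0.png

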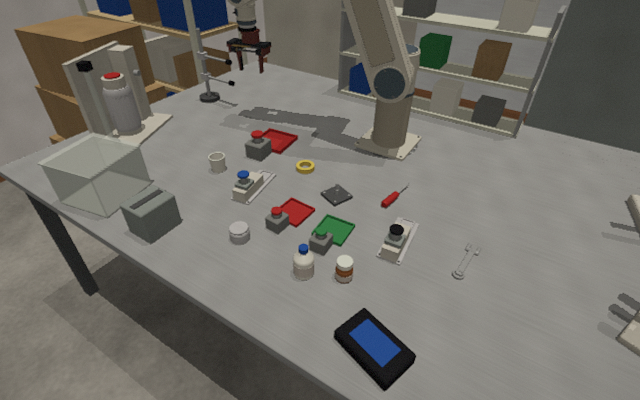

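The top view shows the blue dispenser (head at 414,168; apron toward 416,215), the black one (218,177), the gauge (316,231), the small red tray (342,178) with its tally (344,146), and the green tray (289,178) with its tally (287,145). The look-alike large red tray is at (464,297). The scene view agrees.

```bash
cat > h.py <<'E'
import cv2, numpy as np
from workcell import *
from scipy.spatial.transform import Rotation as R
def cast(c,uv,z):
    K=np.array(c["camera_matrix"]);T=np.array(c["extrinsics"])
    uv=np.atleast_2d(uv).astype(float)
    r=np.c_[uv,np.ones(len(uv))]@np.linalg.inv(K).T@T[:3,:3].T
    return T[:3,3]+r*((z-T[2,3])/r[:,2:3])
def blobs(m,amin=30):
    cs,_=cv2.findContours(m.astype(np.uint8),cv2.RETR_EXTERNAL,cv2.CHAIN_APPROX_NONE)
    return sorted([c for c in cs if cv2.contourArea(c)>amin],key=cv2.contourArea,reverse=True)
def tool(dx,dy,dz):  # world shift (mm) -> tool shift (m)
    o=get_obs();return R.from_rotvec(o["orientation"]).inv().apply([dx,dy,dz])/1000
E
python3 - <<'E'
from h import *
f=np.load("pics/top.npz");p=f["p"];d=f["d"];c=camera_params("top")
hsv=cv2.cvtColor(p,cv2.COLOR_RGB2HSV);H,S,V=[hsv[...,i].astype(int) for i in range(3)]
ms={"red":((H<8)|(H>172))&(S>130)&(V>70),"green":(H>45)&(H<85)&(S>90),"blue":(H>100)&(H<125)&(S>140)&(V>60),"white":(S<40)&(V>165),"dark":(V<80)}
zs={"red":12,"green":12,"blue":94,"white":10,"dark":12}
for n,m in ms.items():
    for b in blobs(m,25)[:8]:
        (u,v),(w,h),a=cv2.minAreaRect(b)
        if v>340: continue
        M=cv2.moments(b);u0,v0=M["m10"]/M["m00"],M["m01"]/M["m00"]
        print(n,round(cv2.contourArea(b)),"rect",np.round([u,v,w,h,a],1),"cen",np.round([u0,v0],1),"xy",cast(c,[u0,v0],zs[n])[0,:2].round(1), "xy70",cast(c,[u0,v0],70)[0,:2].round(1))
crop=p[120:260,180:500][:, :, ::-1]
cv2.imwrite("pics/topcrop.png",cv2.resize(crop,None,fx=2.5,fy=2.5,interpolation=cv2.INTER_CUBIC))
E
```

```text
red 2658 rect [464.  296.3  54.3  52.5  82.7] cen [464.  296.5] xy [ 263.8 -399.2] xy70 [ 264.7 -382.6]
red 1078 rect [341.4 177.6  33.9  34.5   3.4] cen [341.3 178. ] xy [590.3 -65.1] xy70 [577.5 -62.6]
red 228 rect [466.5 252.5  17.   17.   90. ] cen [466.7 252.3] xy [ 383.9 -411.5] xy70 [ 379.7 -394.4]
red 142 rect [255.  256.1   6.7  26.9  11.3] cen [254.9 255.8] xy [369.4 172.4] xy70 [365.9 165.1]
red 81 rect [344. 145.  10.  10.  90.] cen [343.9 145.1] xy [686.6 -72.3] xy70 [669.8 -69.4]
green 972 rect [288.1 177.4  32.2  32.9  87.3] cen [288.4 177.4] xy [590.8  84.5] xy70 [578.   80.9]
green 61 rect [285.5 144.    8.    9.   90. ] cen [285.6 144. ] xy [688.2  94.3] xy70 [671.3  90.2]
blue 376 rect [193.9  76.8  31.6  17.5  16.7] cen [192.6  76.3] xy [854.6 347.8] xy70 [865.1 354.2]
blue 106 rect [413.5 167.   12.   11.   90. ] cen [413.5 166.9] xy [ 604.3 -254.2] xy70 [ 610.2 -258.8]
white 1872 rect [555.5  82.9  53.4  38.9  74.5] cen [555.4  83.5] xy [ 879.1 -691.5] xy70 [ 853.4 -661.8]
white 826 rect [626. 192.  64.  26.  90.] cen [630.4 184.5] xy [ 579.3 -883.2] xy70 [ 566.
[... 435 characters left out ...]
t [365.5 112.   16.   17.   90. ] cen [365.5 112.2] xy [ 786.1 -135. ] xy70 [ 764.4 -129.3]
white 154 rect [246. 123.  14.  14.  90.] cen [246.1 122.6] xy [751.5 209.5] xy70 [731.4 200.3]
dark 1874 rect [195.6  79.8  57.8  34.9  17.1] cen [195.8  79.8] xy [879.5 359.9] xy70 [854.6 344.8]
dark 695 rect [444.1  86.   53.5  36.6  46.6] cen [447.5  90.5] xy [ 853.8 -373.9] xy70 [ 830.  -358.4]
dark 144 rect [458.7  68.   32.2   5.6  87.9] cen [458.7  67.9] xy [ 923.9 -409.3] xy70 [ 897.2 -392.3]
dark 136 rect [217.  177.5  13.   14.   90. ] cen [216.4 177.1] xy [590.  287.6] xy70 [577.2 275.4]
dark 102 rect [447.5 255.3  28.4   5.   81.3] cen [447.6 255.7] xy [ 373.9 -358.5] xy70 [ 370.1 -343.6]
```

View pics/topcrop.png

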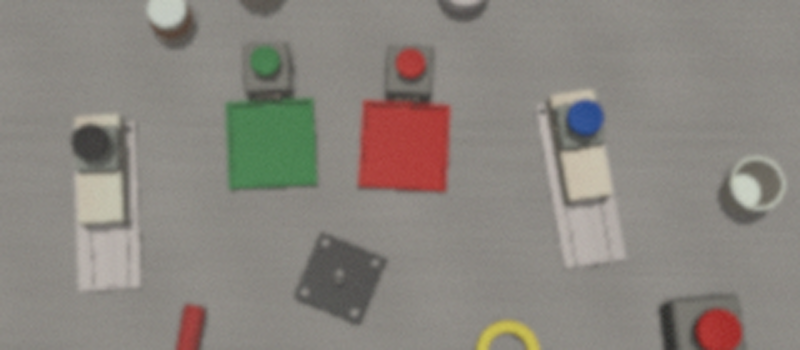

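```bash
python3 -m creep '{"delta_pos":[[0.024,-0.012,0],[0.024,-0.012,0],[0.024,-0.012,0],[0.024,-0.012,0],[0.024,-0.012,0],[0.024,-0.012,0],[0.024,-0.012,0],[0.024,-0.012,0],[0.024,-0.012,0],[0.024,-0.012,0],[0.024,-0.012,0],[0.024,-0.012,0],[0.024,-0.012,0],[0.024,-0.012,0],[0.024,-0.012,0],[0.024,-0.012,0],[0.024,-0.012,0],[0.024,-0.012,0],[0,0,0],[0,0,0]],"twist":[[0,0,0],[0,0,0],[0,0,0],[0,0,0],[0,0,0],[0,0,0],[0,0,0],[0,0,0],[0,0,0],[0,0,0],[0,0,0],[0,0,0],[0,0,0],[0,0,0],[0,0,0],[0,0,0],[0,0,0],[0,0,0],[0,0,0],[0,0,0]]}' 0
python3 - <<'E'
from h import *
o=get_obs();c=camera_params("wrist");p,d=get_image("wrist");np.savez("pics/w1.npz",p=p,d=d,K=c["camera_matrix"],T=c["extrinsics"]);cv2.imwrite("pics/w1.png",p[...,::-1])
print(o["ee_pos"],o["orientation"],np.array(c["camera_matrix"]).round(1).tolist(),np.array(c["extrinsics"]).round(3).tolist())
E
```

```text
t: 1.77
ee_pos: [511.9, -302.9, 222.2]
orientation: [-3.121, -0.351, 0.001]
ft_force: [-0.2, 0.3, 0.1]
width: 0.3
grasp_force: 0.0
[ 511.91173597 -302.93616793  222.20690216] [-3.12144385e+00 -3.51429216e-01  1.11211002e-03] [[294.8, 0.0, 322.3], [0.0, 294.8, 197.9], [0.0, 0.0, 1.0]] [[0.223, -0.945, -0.237, 575.691], [-0.975, -0.217, -0.053, -288.352], [-0.001, 0.243, -0.97, 383.056], [0.0, 0.0, 0.0, 1.0]]
```

View pics/w1.png

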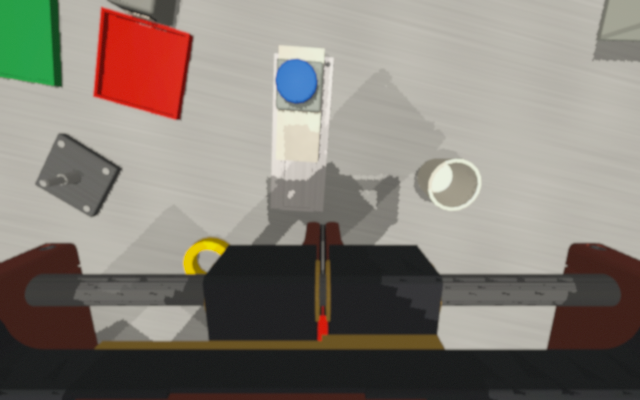

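Wrist view: blue head at (296,80), apron running down to about (295,210) in the gripper's shadow, gauge at (78,175) and small red tray at (143,63).

```bash
cat >> h.py <<'E'
def deproj(d,c):
    K=np.array(c["camera_matrix"]);T=np.array(c["extrinsics"]);v,u=np.mgrid[:d.shape[0],:d.shape[1]]
    P=np.stack([(u-K[0,2])/K[0,0]*d,(v-K[1,2])/K[1,1]*d,d],-1)
    return P@T[:3,:3].T+T[:3,3]
def hsvof(p):
    h=cv2.cvtColor(p,cv2.COLOR_RGB2HSV).astype(int);return h[...,0],h[...,1],h[...,2]
def wrect(c,b,z):  # contour -> rectangle on plane z in world
    return cv2.minAreaRect(cast(c,b[:,0,:],z)[:,:2].astype(np.float32))
E
python3 - <<'E'
from h import *
f=np.load("pics/w1.npz");p=f["p"];d=f["d"];c=dict(camera_matrix=f["K"],extrinsics=f["T"])
H,S,V=hsvof(p);W=deproj(d,c)
ok=np.zeros(d.shape,bool);ok[:240]=True
for n,m,z in (("blue",(H>100)&(H<125)&(S>120),94),("red",((H<8)|(H>172))&(S>150)&(V>60),12),("gauge",(V<105)&(S<60)&(np.indices(d.shape)[1]<130)&(np.indices(d.shape)[0]>120),12)):
    for b in blobs(m&ok,300)[:2]:
        print(n,b[:,0].min(0),b[:,0].max(0),wrect(c,b,z),cv2.minEnclosingCircle(cast(c,b[:,0],z)[:,:2].astype(np.float32)))
# depth check
for u,v in ((296,78),(300,145),(290,190),(350,120),(78,190),(145,60),(65,180),(73,178)): print((u,v),W[v,u].round(1))
m=(W[...,2]>4)&(W[...,2]<16)&ok;m[:,:265]=0;m[:,340:]=0;m[:50]=0
for b in blobs(m,300)[:2]:
    pts=W[...,:2][b[:,0,1],b[:,0,0]]; print("disp",b[:,0].min(0),b[:,0].max(0),cv2.minAreaRect(pts.astype(np.float32)))
m=(W[...,2]>38)&(W[...,2]<52)&ok;m[:,:265]=0;m[:,340:]=0
for b in blobs(m,200)[:3]:
    pts=W[...,:2][b[:,0,1],b[:,0,0]]; print("hood",b[:,0].min(0),b[:,0].max(0),cv2.minAreaRect(pts.astype(np.float32)))
E
```

```text
blue [276  60] [316 102] ((607.2078247070312, -255.9727783203125), (36.22161865234375, 36.82178497314453), 12.871414184570312) ((607.2863159179688, -255.9931640625), 19.0011043548584)
red [94  8] [191 118] ((593.2728881835938, -67.90303039550781), (103.00679016113281, 98.98129272460938), 87.11852264404297) ((592.6275024414062, -67.02578735351562), 69.12384033203125)
gauge [ 59 134] [121 215] ((454.5039978027344, -22.831798553466797), (106.71414947509766, 60.775054931640625), 24.266529083251953) ((445.0671081542969, -1.7899035215377808), 53.51307678222656)
(296, 78) [ 610.3 -255.2   92.1]
(300, 145) [ 547.2 -268.4   42.8]
(290, 190) [ 483.6 -265.2    3.4]
(350, 120) [ 588.  -320.9   -1.6]
(78, 190) [423.8   2.6   9.8]
(145, 60) [600.4 -66.3   3.9]
(65, 180) [441.5   1.8  31. ]
(73, 178) [443.   -0.7  22.3]
disp [271  56] [333 210] ((553.9539184570312, -263.9287109375), (189.69903564453125, 70.11199188232422), 9.09908676147461)
hood [276 109] [320 161] ((557.54150390625, -263.3802795410156), (56.98459243774414, 48.13376235961914), 9.26141357421875)
hood [279  45] [324  63] ((640.7521362304688, -250.2259979248047), (14.752685546875, 47.71043395996094), 8.629000663757324)
```

```bash
python3 -m creep '{"delta_pos":[[0.0172,-0.0042,0],[0.0172,-0.0042,0],[0.0172,-0.0042,0],[0.0172,-0.0042,0],[0.0172,-0.0042,0],[0.0172,-0.0042,0],[0,0,0.02],[0,0,0.02],[0,0,0.02],[0,0,0.02],[0,0,0.02],[0,0,0.02],[0,0,0],[0,0,0]],"twist":[[0,0,0],[0,0,0],[0,0,0],[0,0,0],[0,0,0],[0,0,0],[0,0,3.7],[0,0,0],[0,0,0],[0,0,0],[0,0,0],[0,0,0],[0,0,0],[0,0,0]]}'
```

```text
t: 2.98
ee_pos: [606.7, -256.0, 101.7]
orientation: [-3.131, -0.247, 0.003]
ft_force: [0.8, 0.7, 0.6]
width: 0.3
grasp_force: 0.0
```

Above the head; press slowly, 30 mm down to TCP about 71.5.

```bash
python3 -m creep '{"delta_pos":[[0,0,0.004],[0,0,0.003],[0,0,0.0015],[0,0,0.0015],[0,0,0.0015],[0,0,0.0015],[0,0,0.0015],[0,0,0.0015],[0,0,0.0015],[0,0,0.0015],[0,0,0.0015],[0,0,0.0015],[0,0,0.0015],[0,0,0.0015],[0,0,0.0015],[0,0,0.0015],[0,0,0.001],[0,0,0.001],[0,0,0],[0,0,0]],"twist":[[0,0,0],[0,0,0],[0,0,0],[0,0,0],[0,0,0],[0,0,0],[0,0,0],[0,0,0],[0,0,0],[0,0,0],[0,0,0],[0,0,0],[0,0,0],[0,0,0],[0,0,0],[0,0,0],[0,0,0],[0,0,0],[0,0,0],[0,0,0]]}'
```

```text
t: 4.65
ee_pos: [607.2, -256.8, 73.4]
orientation: [3.131, 0.247, 0.002]
ft_force: [-1.1, 1.5, 7.5]
width: 0.5
grasp_force: 3.9
```

```bash
python3 -m creep '{"delta_pos":[[0,0,0.001],[0,0,0.001],[0,0,0.0005],[0,0,0.0005],[0,0,0],[0,0,0]],"twist":[[0,0,0],[0,0,0],[0,0,0],[0,0,0],[0,0,0],[0,0,0]]}'
```

```text
t: 5.15
ee_pos: [607.2, -256.9, 72.2]
orientation: [3.131, 0.247, 0.002]
ft_force: [-5.3, 2.9, 21.4]
width: 0.3
grasp_force: 10.5
```

```bash
python3 -m creep '{"delta_pos":[[0,0,-0.01],[0,0,-0.02],[0,0,-0.03],[0,0,-0.03],[-0.02,0,-0.02],[-0.025,0,0],[-0.025,0,0],[-0.025,0,0],[-0.025,0,0],[-0.025,0,0],[-0.025,0,0],[0,0,0],[0,0,0],[0,0,0]],"twist":[[0,0,0],[0,0,0],[0,0,0],[0,0,0],[0,0,0],[0,0,0],[0,0,0],[0,0,0],[0,0,0],[0,0,0],[0,0,0],[0,0,0],[0,0,0],[0,0,0]]}' 0.8
python3 - <<'E'
from h import *
o=get_obs();c=camera_params("wrist");p,d=get_image("wrist");np.savez("pics/w2.npz",p=p,d=d,K=c["camera_matrix"],T=c["extrinsics"]);cv2.imwrite("pics/w2.png",p[...,::-1])
H,S,V=hsvof(p);W=deproj(d,c)
print("depth head",W[...,2][(H>100)&(H<125)&(S>120)].mean())
for v in range(100,290,15): print(v,[tuple(W[v,u].round(0).astype(int)) for u in range(290,345,15)])
E
```

```text
t: 6.32
ee_pos: [439.1, -283.5, 179.7]
orientation: [3.132, 0.246, 0.001]
ft_force: [0.3, -1.3, -0.4]
width: 70.2
grasp_force: 0.0
depth head 92.08476434285078
100 [(np.int64(523), np.int64(-234), np.int64(5)), (np.int64(526), np.int64(-251), np.int64(6)), (np.int64(528), np.int64(-267), np.int64(5)), (np.int64(531), np.int64(-283), np.int64(5))]
115 [(np.int64(508), np.int64(-237), np.int64(5)), (np.int64(510), np.int64(-253), np.int64(5)), (np.int64(513), np.int64(-269), np.int64(5)), (np.int64(515), np.int64(-285), np.int64(5))]
130 [(np.int64(492), np.int64(-238), np.int64(3)), (np.int64(494), np.int64(-255), np.int64(7)), (np.int64(497), np.int64(-272), np.int64(5)), (np.int64(500), np.int64(-287), np.int64(34))]
145 [(np.int64(475), np.int64(-240), np.int64(-1)), (np.int64(478), np.int64(-258), np.int64(8)), (np.int64(483), np.int64(-274), np.int64(35)), (np.int64(483), np.int64(-291), np.int64(5))]
160 [(np.int64(458), np.int64(-242), np.int64(-1)), (np.int64(462), np.int64(-260), np.int64(8)), (np.int64(464), np.int64(-277), np.int64(5)), (np.int64(467), np.int64(-294), np.in
[... 855 characters left out ...]
4(-273), np.int64(-1)), (np.int64(372), np.int64(-291), np.int64(-1)), (np.int64(375), np.int64(-309), np.int64(-2))]
250 [(np.int64(346), np.int64(-257), np.int64(-2)), (np.int64(350), np.int64(-276), np.int64(0)), (np.int64(352), np.int64(-294), np.int64(-1)), (np.int64(504), np.int64(-273), np.int64(341))]
265 [(np.int64(326), np.int64(-260), np.int64(-2)), (np.int64(329), np.int64(-279), np.int64(-1)), (np.int64(332), np.int64(-297), np.int64(-1)), (np.int64(335), np.int64(-316), np.int64(-2))]
280 [(np.int64(465), np.int64(-271), np.int64(274)), (np.int64(465), np.int64(-275), np.int64(274)), (np.int64(466), np.int64(-279), np.int64(274)), (np.int64(467), np.int64(-282), np.int64(274))]
```

View pics/w2.png

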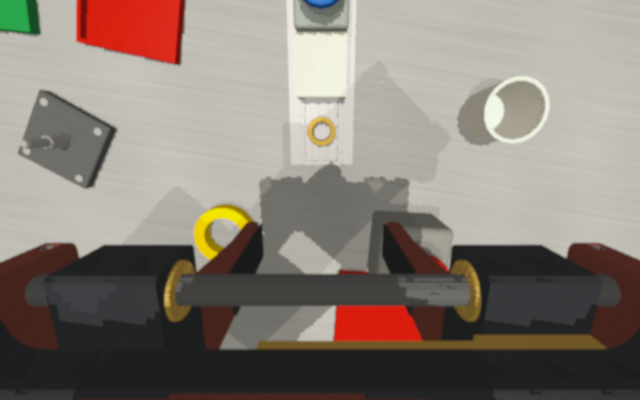

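The sleeve is out on the apron at (321,131), with the pin foreshortened at about (50,145). I'll measure both.

Run:
```python
from h import *
f=np.load("pics/w2.npz");p=f["p"];d=f["d"];c=dict(camera_matrix=f["K"],extrinsics=f["T"])
H,S,V=hsvof(p)
m=(H>8)&(H<28)&(S>70);m[:100]=0;m[170:]=0;m[:,290:]&=True;m[:,:290]=0;m[:,350:]=0
cs,hi=cv2.findContours(m.astype(np.uint8),cv2.RETR_CCOMP,cv2.CHAIN_APPROX_NONE)
for b,h in zip(cs,hi[0]):
    if cv2.contourArea(b)<30: continue
    print(h,b[:,0].min(0),b[:,0].max(0),wrect(c,b,36),cv2.fitEllipse(b))
o=get_obs();t=o["ee_pos"];
crop=p[75:215,0:130];cv2.imwrite("pics/pin.png",cv2.resize(np.hstack([crop,p[75:215,260:390]]),None,fx=3,fy=3,interpolation=cv2.INTER_CUBIC)[...,::-1])
print("yaw",np.degrees(R.from_rotvec(o["orientation"]).as_matrix()[:2,0]))
```

```text
[-1 -1  1 -1] [307 117] [335 145] ((496.9468994140625, -273.0531311035156), (28.16396141052246, 27.513973236083984), 53.737464904785156) ((321.237548828125, 130.9346160888672), (27.106388092041016, 28.416501998901367), 165.51121520996094)
[-1 -1 -1  0] [312 121] [330 140] ((496.74798583984375, -272.8489685058594), (18.34146499633789, 18.347137451171875), 54.39720153808594) ((321.1417541503906, 130.84860229492188), (18.14950180053711, 18.9337158203125), 13.624266624450684)
yaw [56.58775009  8.9795294 ]
```

View pics/pin.png

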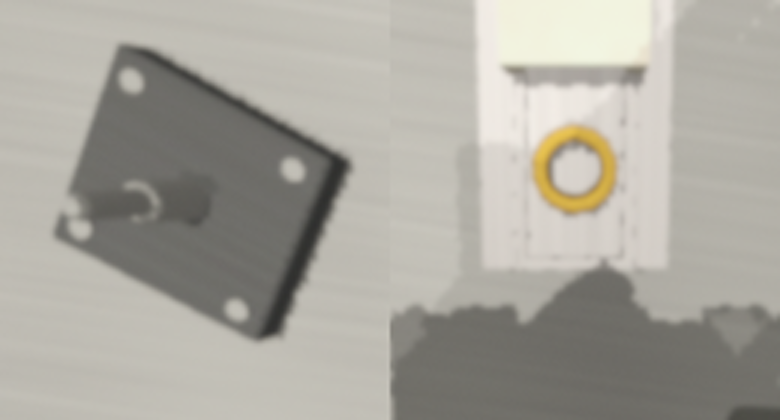

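Bore measures about 18.4 mm, so this is most likely the 19 mm sleeve; the gauge will confirm it. Now to the grasp.

```bash
python3 -m creep '{"delta_pos":[[0.0145,-0.0003,0],[0.0145,-0.0003,0],[0.0145,-0.0003,0],[0.0145,-0.0003,0.01],[0,0,0.025],[0,0,0.03],[0,0,0.03],[0,0,0.025],[0,0,0.02],[0,0,0.015],[0,0,0.01],[0,0,0],[0,0,0]],"twist":[[0,0,0],[0,0,0],[0,0,0],[0,0,0],[0,0,0],[0,0,0],[0,0,0],[0,0,0],[0,0,0],[0,0,0],[0,0,0],[0,0,0],[0,0,0]]}'
python3 - <<'E'
from h import *
c=camera_params("wrist");p,d=get_image("wrist");cv2.imwrite("pics/w3.png",p[...,::-1])
E
```

```text
t: 7.45
ee_pos: [496.6, -272.7, 14.3]
orientation: [-3.131, -0.248, 0.001]
ft_force: [-0.3, -0.1, 0.9]
width: 70.6
grasp_force: 0.0
```

View pics/w3.png

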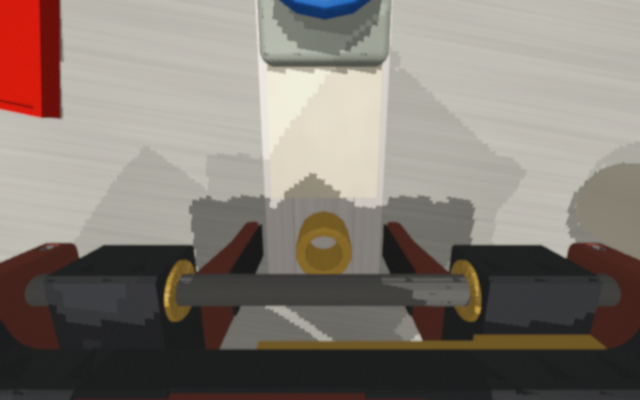

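The sleeve stands at (323,245), centred between the fingers. Close on it and lift, going up well clear of everything.

```bash
python3 -m creep '{"delta_pos":[[0,0,0],[0,0,0],[0,0,0],[0,0,0],[0,0,0],[0,0,0],[0,0,0],[0,0,0]],"twist":[[0,0,0],[0,0,0],[0,0,0],[0,0,0],[0,0,0],[0,0,0],[0,0,0],[0,0,0]]}' 0.2
python3 -m creep '{"delta_pos":[[0,0,-0.005],[0,0,-0.02],[0,0,-0.03],[0,0,-0.03],[0,0,-0.03],[0,0,-0.02],[0,0,0],[0,0,0]],"twist":[[0,0,0],[0,0,0],[0,0,0],[0,0,0],[0,0,0],[0,0,0],[0,0,0],[0,0,0]]}'
```

```text
t: 8.17
ee_pos: [495.8, -273.1, 14.8]
orientation: [3.132, 0.247, 0.0]
ft_force: [-0.7, 0.6, 2.4]
width: 28.7
grasp_force: 30.0
t: 8.83
ee_pos: [496.3, -273.3, 150.9]
orientation: [3.13, 0.247, 0.003]
ft_force: [0.4, 1.0, -0.9]
width: 28.4
grasp_force: 30.0
```

```bash
python3 -m creep '{"delta_pos":[[-0.0058,-0.0231,-0.0024],[-0.0058,-0.0231,-0.0024],[-0.0058,-0.0231,-0.0024],[-0.0058,-0.0231,-0.0024],[-0.0058,-0.0231,-0.0024],[-0.0058,-0.0231,-0.0024],[-0.0058,-0.0231,-0.0024],[-0.0058,-0.0231,-0.0024],[-0.0058,-0.0231,-0.0024],[-0.0058,-0.0231,-0.0024],[-0.0058,-0.0231,-0.0024],[-0.0058,-0.0231,-0.0024],[0,0,0],[0,0,0],[0,0,0]],"twist":[[0,0,0],[0,0,0],[0,0,0],[0,0,0],[0,0,0],[0,0,0],[0,0,0],[0,0,0],[0,0,0],[0,0,0],[0,0,0],[0,0,0],[0,0,0],[0,0,0],[0,0,0]]}'
python3 - <<'E'
from h import *
o=get_obs();c=camera_params("wrist");p,d=get_image("wrist");np.savez("pics/w4.npz",p=p,d=d,K=c["camera_matrix"],T=c["extrinsics"])
u0,v0,u1,v1=250,60,450,210
cv2.imwrite("pics/w4.png",cv2.resize(p[v0:v1,u0:u1],None,fx=4,fy=4,interpolation=cv2.INTER_CUBIC)[...,::-1])
W=deproj(d,c)
m=(W[...,2]>47)&(W[...,2]<62);m[:40]=0;m[235:]=0
for b in blobs(m,5)[:3]: print("pin",b[:,0].min(0),b[:,0].max(0),W[b[:,0,1],b[:,0,0]].mean(0))
m=(W[...,2]>6)&(W[...,2]<15);m[:60]=0;m[235:]=0
for b in blobs(m,500)[:3]: print("base",b[:,0].min(0),b[:,0].max(0),wrect(c,b,12))
print(o["ee_pos"])
E
```

```text
t: 10.08
ee_pos: [383.4, -10.3, 177.8]
orientation: [-3.132, -0.248, 0.002]
ft_force: [0.2, -0.2, -0.8]
width: 28.6
grasp_force: 30.0
pin [310 125] [320 134] [441.8001666    6.55506066  52.32933485]
base [267  76] [365 177] ((441.83489990234375, 6.446323394775391), (79.20722961425781, 79.15643310546875), 68.22588348388672)
base [551  60] [611 153] ((507.1054992675781, -268.28021240234375), (94.3531494140625, 52.97454833984375), 9.084714889526367)
base [49 60] [100 105] ((448.924072265625, 260.5786437988281), (44.640811920166016, 48.97714614868164), 6.4349446296691895)
[383.38133807 -10.25732106 177.7918205 ]
```

View pics/w4.png

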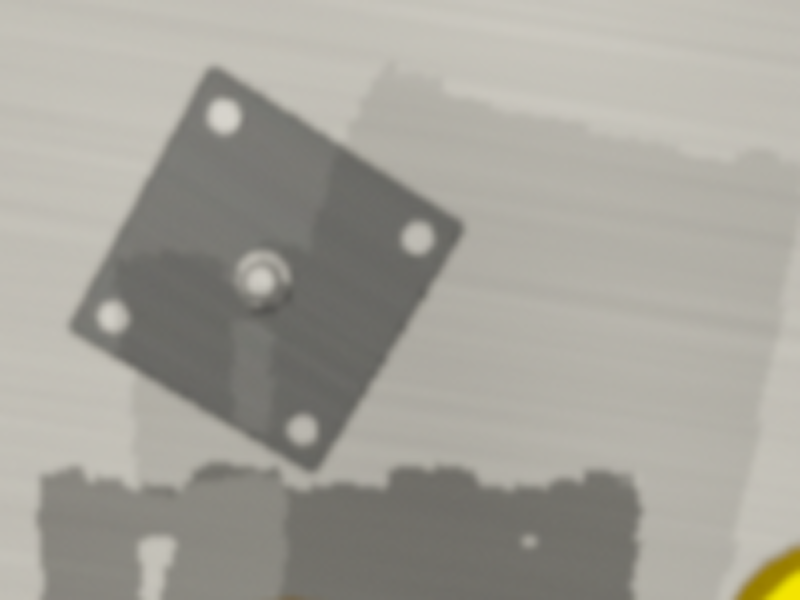

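Pin tip at pixel (315,129.5); by depth and by base rectangle it is at (441.8, 6.5). Move above it, hovering just over the pin.

```bash
python3 -m creep '{"delta_pos":[[0.0149,-0.0018,0],[0.0149,-0.0018,0],[0.0149,-0.0018,0],[0.0149,-0.0019,0],[0,0,0.015],[0,0,0.025],[0,0,0.025],[0,0,0.02],[0,0,0.01],[0,0,0.007],[0,0,0],[0,0,0],[0,0,0]],"twist":[[0,0,0],[0,0,0],[0,0,0],[0,0,0],[0,0,0],[0,0,0],[0,0,0],[0,0,0],[0,0,0],[0,0,0],[0,0,0],[0,0,0],[0,0,0]]}'
```

```text
t: 11.22
ee_pos: [442.1, 6.3, 77.3]
orientation: [3.132, 0.246, 0.002]
ft_force: [-0.8, 0.2, -0.7]
width: 28.4
grasp_force: 30.0
```

Run:
```python
from h import *
o=get_obs();print(o["ee_pos"],o["ft_force"],tool(441.1-o["ee_pos"][0],6.4-o["ee_pos"][1],0),R.from_rotvec(o["orientation"]).as_matrix()[:,2])
c=camera_params("wrist");p,d=get_image("wrist")
cv2.imwrite("pics/w5.png",cv2.resize(p[180:280,220:420],None,fx=4,fy=4,interpolation=cv2.INTER_CUBIC)[...,::-1])
```

```text
[442.14778232   6.25391514  77.25921373] [-0.76364147  0.19949859 -0.7159996 ] [-1.01206747e-03 -3.08066956e-04 -1.66093042e-06] [ 1.58079504e-03 -3.14976051e-05 -9.99998750e-01]
```

View pics/w5.png

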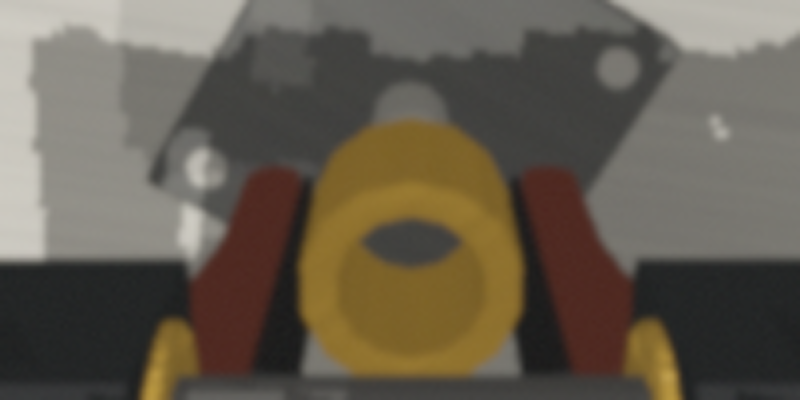

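Sleeve upright, its bore (crop 411,260) lined up with the pin behind it. Lower onto the thin part and check the force.

```bash
python3 -m creep '{"delta_pos":[[-0.0006,-0.0002,0],[0,0,0.005],[0,0,0.005],[0,0,0.004],[0,0,0.004],[0,0,0.004],[0,0,0.004],[0,0,0.004],[0,0,0],[0,0,0]],"twist":[[0,0,0],[0,0,0],[0,0,0],[0,0,0],[0,0,0],[0,0,0],[0,0,0],[0,0,0],[0,0,0],[0,0,0]]}'
```

```text
t: 12.1
ee_pos: [440.5, 6.5, 46.1]
orientation: [-3.132, -0.247, 0.001]
ft_force: [0.1, -0.9, -0.4]
width: 28.7
grasp_force: 30.0
```

```bash
python3 -m creep '{"delta_pos":[[0.0002,0,0.002],[0,0,0.002],[0,0,0.002],[0,0,0.002],[0,0,0.001],[0,0,0]],"twist":[[0,0,0],[0,0,0],[0,0,0],[0,0,0],[0,0,0],[0,0,0]]}'
```

```text
t: 12.6
ee_pos: [440.7, 6.6, 37.3]
orientation: [-3.132, -0.247, 0.001]
ft_force: [-0.5, 0.4, -1.0]
width: 28.5
grasp_force: 30.0
```

No force and the underside is below the step, so it is the 19 mm bore. Continue to the base.

```bash
python3 -m creep '{"delta_pos":[[0,0,0.003],[0,0,0.003],[0,0,0.003],[0,0,0.003],[0,0,0.002],[0,0,0.001],[0,0,0.001],[0,0,0.001],[0,0,0.0005],[0,0,0],[0,0,0],[0,0,0]],"twist":[[0,0,0],[0,0,0],[0,0,0],[0,0,0],[0,0,0],[0,0,0],[0,0,0],[0,0,0],[0,0,0],[0,0,0],[0,0,0],[0,0,0]]}'
```

```text
t: 13.6
ee_pos: [440.9, 6.6, 20.8]
orientation: [3.132, 0.247, 0.0]
ft_force: [-2.1, 0.0, 12.6]
width: 28.4
grasp_force: 30.0
```

The 12.6 N reaction at TCP 20.8 means it sits on the base, so it goes in the green tray. Lift and look at that tray.

```bash
python3 -m creep '{"delta_pos":[[0,0,-0.003],[0,0,-0.01],[0,0,-0.02],[0,0,-0.03],[0,0,-0.03],[0,0,-0.03],[0.01,-0.008,-0.02],[0.02,-0.015,-0.01],[0.02,-0.015,0],[0.0134,-0.0107,0],[0,0,0],[0,0,0],[0,0,0]],"twist":[[0,0,0],[0,0,0],[0,0,0],[0,0,0],[0,0,0],[0,0,0],[0,0,0],[0,0,0],[0,0,0],[0,0,0],[0,0,0],[0,0,0],[0,0,0]]}'
python3 - <<'E'
from h import *
o=get_obs();c=camera_params("wrist");p,d=get_image("wrist");np.savez("pics/w6.npz",p=p,d=d,K=c["camera_matrix"],T=c["extrinsics"]);cv2.imwrite("pics/w6.png",p[...,::-1])
H,S,V=hsvof(p);W=deproj(d,c)
m=(H>45)&(H<90)&(S>90);m[240:]=0
for b in blobs(m,150)[:3]:
    mm=np.zeros(m.shape,np.uint8);cv2.drawContours(mm,[b],-1,1,-1);z=W[mm>0]
    print(b[:,0].min(0),b[:,0].max(0),"med z",np.median(z[:,2]),"z12",wrect(c,b,12),"z70",wrect(c,b,70))
    t=z[z[:,2]>64]
    if len(t): print("top pts",len(t),(t.min(0)+t.max(0))/2)
print(o["ee_pos"])
E
```

```text
t: 14.68
ee_pos: [494.8, 64.2, 172.8]
orientation: [3.132, 0.247, -0.002]
ft_force: [-0.1, 0.1, -0.4]
width: 28.6
grasp_force: 30.0
[267  30] [370 140] med z 2.96447894394953 z12 ((594.3896484375, 86.23176574707031), (99.83087158203125, 98.1180419921875), 3.4878573417663574) z70 ((588.0921630859375, 84.13127136230469), (81.82868194580078, 80.42474365234375), 3.487809419631958)
top pts 23 [559.46743779  74.58345546 333.63885159]
[494.7635092   64.20008307 172.82371089]
```

View pics/w6.png

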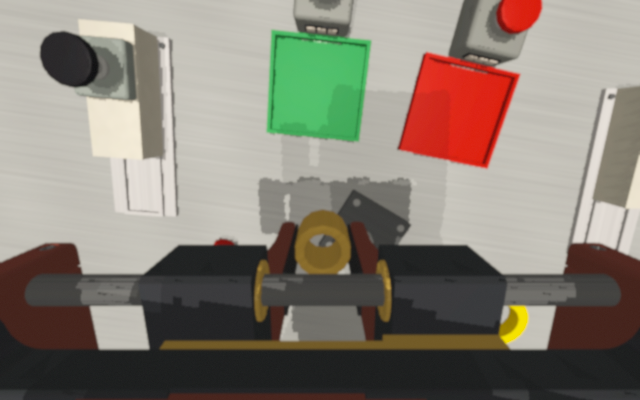

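Green tray in view at (320,85), centred at (594, 86) with yaw 3.5°. Go there and lower.

```bash
python3 -m creep '{"delta_pos":[[0.0199,-0.0013,0],[0.0199,-0.0013,0],[0.0199,-0.0013,0],[0.0199,-0.0012,0],[0.0199,-0.0012,0],[0,0,0.02],[0,0,0.03],[0,0,0.03],[0,0,0.03],[0,0,0.02],[0,0,0.015],[0,0,0.008],[0,0,0.002],[0,0,0],[0,0,0]],"twist":[[0,0,0],[0,0,0],[0,0,0],[0,0,0],[0,0,0],[0,0,0],[0,0,0],[0,0,0],[0,0,0],[0,0,0],[0,0,0],[0,0,0],[0,0,0],[0,0,0],[0,0,0]]}'
```

```text
t: 15.98
ee_pos: [593.7, 86.2, 18.9]
orientation: [-3.132, -0.246, -0.002]
ft_force: [-0.5, 0.3, 1.1]
width: 28.4
grasp_force: 30.0
```

```bash
python3 -m creep '{"delta_pos":[[0,0,0.002],[0,0,0.001],[0,0,0.001],[0,0,0.001],[0,0,0.0005],[0,0,0.0005],[0,0,0],[0,0,0]],"twist":[[0,0,0],[0,0,0],[0,0,0],[0,0,0],[0,0,0],[0,0,0],[0,0,0],[0,0,0]]}'
```

```text
t: 16.65
ee_pos: [593.3, 86.5, 12.8]
orientation: [-3.132, -0.247, -0.001]
ft_force: [-2.4, -0.8, 7.4]
width: 28.7
grasp_force: 30.0
```

Touching the floor with 7 N. Open to about 48 mm, wait, then rise.

```bash
python3 -m creep '{"delta_pos":[[0,0,0],[0,0,0],[0,0,0],[0,0,0],[0,0,0],[0,0,0]],"twist":[[0,0,0],[0,0,0],[0,0,0],[0,0,0],[0,0,0],[0,0,0]]}' 0.55
python3 -m creep '{"delta_pos":[[0,0,-0.005],[0,0,-0.015],[0,0,-0.03],[0,0,-0.03],[0,0,-0.03],[0,0,-0.03],[-0.02,0,-0.01],[-0.03,0,0],[-0.03,0,0],[-0.03,0,0],[0,0,0],[0,0,0],[0,0,0]],"twist":[[0,0,0],[0,0,0],[0,0,0],[0,0,0],[0,0,0],[0,0,0],[0,0,0],[0,0,0],[0,0,0],[0,0,0],[0,0,0],[0,0,0],[0,0,0]]}'
python3 - <<'E'
from h import *
o=get_obs();c=camera_params("wrist");p,d=get_image("wrist");np.savez("pics/w7.npz",p=p,d=d,K=c["camera_matrix"],T=c["extrinsics"]);cv2.imwrite("pics/w7.png",p[...,::-1])
H,S,V=hsvof(p);W=deproj(d,c)
m=(H>8)&(H<28)&(S>70);m[230:]=0;m[:,:250]=0;m[:,400:]=0
for b in blobs(m,100)[:2]:
    mm=np.zeros(m.shape,np.uint8);cv2.drawContours(mm,[b],-1,1,-1);mm&=m.astype(np.uint8);print("sleeve",b[:,0].min(0),b[:,0].max(0),wrect(c,b,34),np.percentile(W[mm>0][:,2],[5,50,95]))
m=(H>45)&(H<90)&(S>90);m[240:]=0
for b in blobs(m,60)[:3]: print("green",b[:,0].min(0),b[:,0].max(0),"z12",wrect(c,b,12),"z70",wrect(c,b,70))
print(o["ee_pos"])
E
```

```text
t: 17.15
ee_pos: [593.1, 86.4, 11.8]
orientation: [3.132, 0.247, -0.0]
ft_force: [-0.1, -0.1, 0.0]
width: 48.2
grasp_force: 0.0
t: 18.23
ee_pos: [485.7, 69.3, 162.7]
orientation: [-3.132, -0.247, -0.003]
ft_force: [0.9, -1.0, -0.6]
width: 48.4
grasp_force: 0.0
sleeve [307  58] [337  93] ((592.9576416015625, 86.8841781616211), (30.019102096557617, 27.602149963378906), 9.036386489868164) [13.60278776 32.21404137 33.69517789]
green [271  19] [378 133] z12 ((594.2846069335938, 86.25019836425781), (99.925537109375, 98.1133804321289), 3.581228733062744) z70 ((586.0252685546875, 85.0108642578125), (81.33395385742188, 79.85899353027344), 3.581204414367676)
[485.7469704   69.31191666 162.6890395 ]
```

View pics/w7.png

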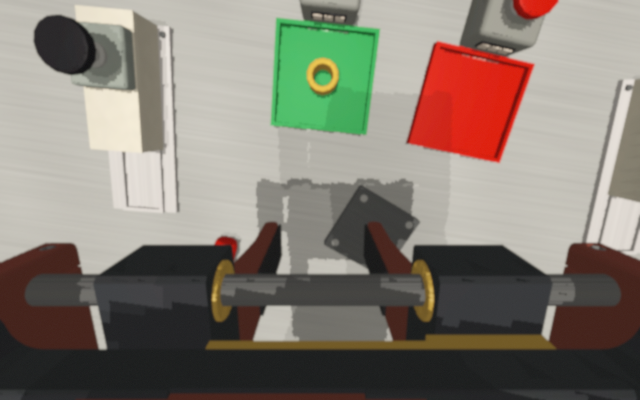

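Sleeve stands upright, centred in the green tray at (322,75). Shut the gripper and go over the green tally at (674, 91).

```bash
python3 -m creep '{"delta_pos":[[0.0236,0.001,0],[0.0236,0.001,0],[0.0236,0.001,0],[0.0236,0.001,0],[0.0236,0.001,0],[0.0236,0.001,0],[0.0236,0.001,0],[0.0236,0.001,0],[0,0,0.02],[0,0,0.03],[0,0,0.02],[0,0,0.012],[0,0,0],[0,0,0]],"twist":[[0,0,0],[0,0,0],[0,0,0],[0,0,0],[0,0,0],[0,0,0],[0,0,0],[0,0,0],[0,0,0],[0,0,0],[0,0,0],[0,0,0],[0,0,0],[0,0,0]]}' 0
```

```text
t: 19.45
ee_pos: [672.7, 90.9, 79.6]
orientation: [3.132, 0.247, -0.001]
ft_force: [-0.1, 0.1, -0.3]
width: 0.5
grasp_force: 0.0
```

```bash
python3 -m creep '{"delta_pos":[[0.001,0,0.005],[0,0,0.003],[0,0,0.002],[0,0,0.002],[0,0,0.002],[0,0,0.002],[0,0,0.002],[0,0,0.002],[0,0,0.002],[0,0,0.001],[0,0,0.001],[0,0,0],[0,0,0],[0,0,0]],"twist":[[0,0,0],[0,0,0],[0,0,0],[0,0,0],[0,0,0],[0,0,0],[0,0,0],[0,0,0],[0,0,0],[0,0,0],[0,0,0],[0,0,0],[0,0,0],[0,0,0]]}'
```

```text
t: 20.62
ee_pos: [674.0, 91.1, 58.2]
orientation: [-3.132, -0.247, -0.003]
ft_force: [-4.9, -0.3, 18.4]
width: 0.2
grasp_force: 9.0
```

At its stop (z 58.2, 18 N). Rise and back off.

```bash
python3 -m creep '{"delta_pos":[[0,0,-0.005],[0,0,-0.015],[0,0,-0.03],[0,0,-0.03],[0,0,-0.03],[-0.03,0,-0.03],[-0.04,0,0],[-0.04,0,0],[-0.04,0,0],[-0.04,0,0],[-0.04,0,0],[0,0,0],[0,0,0]],"twist":[[0,0,0],[0,0,0],[0,0,0],[0,0,0],[0,0,0],[0,0,0],[0,0,0],[0,0,0],[0,0,0],[0,0,0],[0,0,0],[0,0,0],[0,0,0]]}'
python3 - <<'E'
from h import *
o=get_obs();c=camera_params("wrist");p,d=get_image("wrist");W=deproj(d,c)
H,S,V=hsvof(p)
for n,m in (("brass",(H>8)&(H<28)&(S>70)),("green",(H>45)&(H<90)&(S>90)),("blue",(H>100)&(H<125)&(S>120)),("red",((H<8)|(H>172))&(S>150)&(V>60))):
    m[235:]=0
    for b in blobs(m,60)[:3]:
        mm=np.zeros(m.shape,np.uint8);cv2.drawContours(mm,[b],-1,1,-1);mm&=m.astype(np.uint8)
        print(n,b[:,0].min(0),b[:,0].max(0),"z pct",np.percentile(W[mm>0][:,2],[5,50,90]).round(1),W[mm>0].mean(0).round(0))
E
```

```text
t: 21.7
ee_pos: [444.2, 54.7, 195.6]
orientation: [3.132, 0.246, -0.002]
ft_force: [-0.1, 0.5, 0.9]
width: 0.5
grasp_force: 0.0
brass [301  17] [328  54] z pct [11.4 31.8 33.4] [593.  87.  29.]
green [267   0] [366  92] z pct [ 1.5  2.9 10. ] [589.  85.   5.]
red [396   4] [511 119] z pct [ 1.4  2.9 10.3] [596. -65.   6.]
red [207 194] [234 234] z pct [15.5 22.7 24.7] [387. 167.  23.]
red [327 224] [337 234] z pct [201.1 208.7 214.2] [456.  51. 208.]
```

Sleeve still upright in the tray and the robot touching nothing; hand in.

```bash
python3 -c "
from workcell import *
print(close_job())"
```

```text
the job is handed in; nothing more can be done
None
```

The job is handed in, with no verdict returned: the dispensed sleeve went down to the gauge's base (19 mm bore), it stands upright in the green tray, and I pressed the green tally to its stop and backed the arm off.

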